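# Make up a camping kit and a power-cut kit

### The job

Make up the two kits from the row of stock just beyond the boards, each thing down in its own pocket of its wooden kit board: the long board with three round pockets is the camping kit and gets the tin in the large end pocket, the spice jar in the small end pocket and a tealight in the middle pocket, tin and jar standing upright; the short board is the power-cut kit and gets the other tealight, wick up, in its round pocket and the battery lying lengthwise in the oblong pocket. Leave the garlic and the pen where they are.

Things in the scene. Friction and masses are not known exactly. Their poses are not given: they have to be found in the camera images.
- camp_board: Long pale wooden kit board, grey-lined, fixed, 100 (its x) x 236 (its y) x 8 mm, with three round flat pockets 5 mm deep (floor 3 mm above the worktop) along its y. Centres in its frame, all at x 0: tin pocket, 78 mm across, y -69 mm; middle (tealight) pocket, 60 mm across, y +8 mm; jar pocket, 62 mm across, y +77 mm. Origin: centre of its underside on the worktop, z up.
- powercut_board: Short pale wooden kit board, grey-lined, fixed, 100 (its x) x 132 (its y) x 8 mm, with two flat pockets 5 mm deep (floor 3 mm above the worktop): round (tealight), 60 mm across, centre x 0, y -26 mm; oblong (battery), 76 mm long in x, 44 mm wide in y, centre x 0, y +34 mm; the battery lies along the board's x. Origin: centre of its underside on the worktop, z up.
- tin: Closed printed food tin, upright round cylinder 57 mm across, 72 mm high, 130 to 250 g. Origin: centre of its underside, z up. Starts standing in the stock row, just beyond the boards (a like tin at the window is no stock).
- spice_jar: Spice jar with a dark cap, upright round cylinder 41 mm across over its whole height of 105 mm (the cap is 40 mm across), 80 to 150 g. Origin: centre of its underside, z up. Starts standing in the stock row (like jars at the window are no stock).
- tealight_a: First tealight. Tealight candle: round metal cup 38 mm across, 15 mm high, 14 g. Origin: centre of its underside, z up. The two tealights are interchangeable: one goes to each board. Starts standing in the stock row.
- tealight_b: Second tealight. Tealight candle: round metal cup 38 mm across, 15 mm high, 14 g. Origin: centre of its underside, z up. The two tealights are interchangeable: one goes to each board. Starts standing in the stock row.
- battery_center (a point): Centre of the AA battery, a cylinder 15 mm across (16.8 mm to the touch) and 50 mm long, 23 g, lying in the stock row; it can roll. This point lies on its axis, about 8 mm above what it lies on; y runs along its length, which starts roughly across the robot's view. Grasp it across its length; either end may point either way in the pocket.
- garlic: Bulb of garlic, 48 x 50 x 51 mm, standing between the two boards. Not part of the kits, leave it alone. Origin: centre of its underside.
- pen: Blue ball pen, 12 x 145 x 9 mm, lying to the right of the stock row, pointing away from the robot. Not part of the kits, leave it alone. Origin: centre of its underside, y along its length.
Mind the look-alikes: they are no part of the job. What is shaped like the tealight_a but orange is not meant.

How it is judged:
At the end, for the whole second after the job is handed in: Tin, jar and one tealight stand (tilt under 0.1 rad) down in their pockets of the long board, the other tealight in the short board (within 13 mm of pocket centre in x and y, under 2.5 mm above its floor); battery down in the oblong pocket (15 mm, 0.5 rad); all at rest (x of tin in the frame of camp_board between -0.013 and 0.013 m and y of tin in the frame of camp_board between -0.082 and -0.056 m and z of tin in the frame of camp_board between 0 and 0.0055 m and angle between each of tin, spice_jar's own z axis and vertical below 0.1 rad and x of spice_jar in the frame of camp_board between -0.013 and 0.013 m and y of spice_jar in the frame of camp_board between 0.064 and 0.09 m and z of spice_jar in the frame of camp_board between 0 and 0.0055 m and (((x of tealight_a in the frame of camp_board between -0.013 and 0.013 m and y of tealight_a in the frame of camp_board between -0.005 and 0.021 m and z of tealight_a in the frame of camp_board between 0 and 0.0055 m and angle between tealight_a's own z axis and vertical below 0.1 rad) and (x of tealight_b in the frame of powercut_board between -0.013 and 0.013 m and y of tealight_b in the frame of powercut_board between -0.039 and -0.013 m and z of tealight_b in the frame of powercut_board between 0 and 0.0055 m and angle between tealight_b's own z axis and vertical below 0.1 rad)) or ((x of tealight_b in the frame of camp_board between -0.013 and 0.013 m and y of tealight_b in the frame of camp_board between -0.005 and 0.021 m and z of tealight_b in the frame of camp_board between 0 and 0.0055 m and angle between tealight_b's own z axis and vertical below 0.1 rad) and (x of tealight_a in the frame of powercut_board between -0.013 and 0.013 m and y of tealight_a in the frame of powercut_board between -0.039 and -0.013 m and z of tealight_a in the frame of powercut_board between 0 and 0.0055 m and angle between tealight_a's own z axis and vertical below 0.1 rad))) and x of battery_center in the frame of powercut_board between -0.015 and 0.015 m and y of battery_center in the frame of powercut_board between 0.019 and 0.049 m and z of battery_center in the frame of powercut_board between 0.008 and 0.0135 m and angle between the y axis of battery_center and the x axis of powercut_board, either way round below 0.5 rad and linear speed of each of tin, spice_jar, tealight_a, tealight_b below 0.02 m/s); the robot touches nothing.
It fails at once if the garlic was disturbed (moved more than 20 mm) (distance of garlic from where it was at the start of the episode above 0.02 m).
It fails at once if the pen was disturbed (moved more than 20 mm) (distance of pen from where it was at the start of the episode above 0.02 m).
It also fails if it takes over 120 s, if anything falls off the work surface, if the arm or the gripper's body presses on something with over 40 N, if the wrist force passes 120 N, or if a joint passes its speed limit or range.

### The arm

A 7-joint arm with a two-finger parallel gripper is mounted at the origin on a cart in front of the work surface, level with it; the furniture and walls round the work are solid. World frame = base frame: x ahead of the robot, y to its left, z up, the work surface at z = 0. Lengths are in m, angles in rad, forces in N, time in s.
With the tool pointing down it reaches from about 0.4 to 0.85 m from the base axis. Payload 10.4 kg.
Tool frame: the origin (TCP) lies midway between the tips of the shut fingers; the grasp point (between the pads) lies 19 mm behind it; z points along the fingers, x is the direction in which the jaws open and shut, and the axes are right-handed (so a half turn about z gives the same grasp; the last joint's range is limited). The gripper opens to 87 mm and grips with 3 to 60 N. Pads are 19 mm wide; open, the fingers measure 117 mm over their backs; the gripper's body (75 mm by 190 mm) begins 51 mm behind the grasp point.
Start: joints at [1.321, 0.332, -0.065, 1.46, 0.022, 1.35, -0.088], TCP at [0.141, -0.609, 0.223] pointing down, gripper open.
Joint ranges: [-2.6, 2.6], [-0.5, 2.12], [-1.47, 1.34], [0.16, 2.42], [-1.27, 4.41], [0.06, 2.06], [-2.6, 2.6]. Speed limits (rad/s): [2.22, 2.22, 2.79, 2.79, 3.14, 3.14, 3.14].

### API

Orientations are given as a unit quaternion [x, y, z, w].
In Python, from bench import r gives the robot as it stands. The module is installed in compiled form; this text tells all that it offers.
- The arm moves only by the tool play_rows, never from a script. Its argument "commands" is a list of rows, each a list of 7 numbers: the shift along the world's x, y, z in cm, then the turn, a rotation vector about the world's x, y, z in rad, then the finger opening in cm, from 0 to 8.7. A call has 1 to 20 rows; each row shifts and turns the commanded pose from where the row before left it; what a row does not reach is not made up. A row lasts 1/8 s, in which the tool goes at most 62.5 mm and 10.7 degrees, less where a joint would pass 70% of its speed; a pose out of reach is approached as far as the arm can. A call is refused whole if a number of a shift passes 6.25 or a number of a turn 0.188, either way. A call with a gripper value outside its range is refused whole. The fingers move at their own pace and stop on an object; "grip_force" is the grip in N (left out, the last holds). Time passes only in rows, so rows that do not move let the fingers close. It gives the time, the measured TCP pose, the force and the opening at its end, in the units of the state.
- r.read_state(): the state, without advancing time (a new reading comes with each control period).
- r.camera(name): name is "scene" or "top" or "wrist"; returns a dict with "img" (420x560x3 uint8, red, green, blue), "K" (3x3 intrinsics, pixels), "camera_from_world" (4x4, takes a point from world to camera coordinates). Camera axes: x right, y down, z forward; pixel columns grow to the right and rows downward; lengths in m; the calibration is good to about 2 mm. A picture is of the moment at which its call begins. There is no depth.
- r.close_job(): hands the job in, once; it reports no verdict.
The state is a dict: "time": time; "joint_positions": joint angles; "joint_vel": joint speeds; "joint_torque": joint torques, N m; "ee_pos": TCP position; "eef_rot": TCP orientation; "ft_force": force on the tool from outside, world axes, zero at the start; "torque": the same for the moment, N m; "width": finger opening in m.
Only numpy, scipy, OpenCV 4.12 (cv2) and the standard library are available. Lean on these libraries where they do the work, as an engineer would, in place of code of your own. Each camera call takes 0.05 s, during which the arm holds its last target. There are 200 camera calls.

## Working session

There is one attempt and no reset: what is moved stays moved. The work goes in short steps, Python scripts to look and compute and a tool call to move; the robot and the scene stay as the last step left them, time stands still between calls to the robot, and variables do not carry over. Pictures are saved under pics/ and viewed, about 12 in all and at most 16, crops included, and the job is handed in when it is done.

Besides the shell and the picture viewer there is one more tool, called after "Call:" by a JSON object that holds its "api" and its "payload", one argument or row to a line. play_rows: Moves the arm, as the interface text tells. Its arguments: {"type":"object","properties":{"commands":{"type":"array","items":{"type":"array","items":{"type":"number"}}},"grip_force":{"type":"number"}},"required":["commands"]}

```bash
mkdir -p pics
cat > h.py <<'E'
import numpy as np, cv2
from bench import r
def snap(n,f):
    c=r.camera(n); cv2.imwrite('pics/'+f,c['img'][:,:,::-1]); np.savez('pics/'+f[:-4]+'.npz',**c); return c
def ray(c,u,v,z):
    T=c['camera_from_world']; R=T[:3,:3]; o=-R.T@T[:3,3]
    d=R.T@np.linalg.inv(c['K'])@np.array([u,v,1.]); return o+d*(z-o[2])/d[2]
def proj(c,p):
    q=c['K']@(c['camera_from_world']@np.r_[p,1])[:3]; return q[:2]/q[2]
def load(f): return dict(np.load('pics/'+f+'.npz'))
E
python3 - <<'E'
from h import *
for n in('scene','top'):
    c=snap(n,n+'0.png'); T=c['camera_from_world']; print(n,-T[:3,:3].T@T[:3,3],T[2,:3],c['K'][0,0])
s=r.read_state();print(s)
E
```

```text
scene [0.10949826 0.49672565 0.87090143] [ 0.44877675 -0.49779381 -0.74215952] 419.5904086412657
top [ 0.45349643 -0.05930037  0.87020177] [ 0.18755666 -0.01054018 -0.98219723] 397.3177629582537
{'time': 0.1, 'joint_positions': array([ 1.32139725,  0.33277467, -0.06471299,  1.46086535,  0.02160996,
        1.34991425, -0.08852954]), 'joint_vel': array([-0.00033902, -0.00060711,  0.00075223, -0.00357194,  0.00030348,
       -0.00066261, -0.00195993]), 'joint_torque': array([ 1.99605398e-03, -6.24540639e+01,  2.50177860e-02, -3.90714276e+01,
       -6.13789167e-02,  3.66660138e-02,  5.51514563e-05]), 'ee_pos': array([ 0.14045763, -0.60864852,  0.22185095]), 'eef_rot': array([ 7.82580167e-01, -6.22549501e-01, -5.14678427e-04, -3.68244498e-04]), 'ft_force': array([-0.21388599,  0.23316804,  0.20767238]), 'torque': array([ 0.00085314, -0.04823201,  0.01553703]), 'width': 0.08697896969082111}
```

View pics/top0.png

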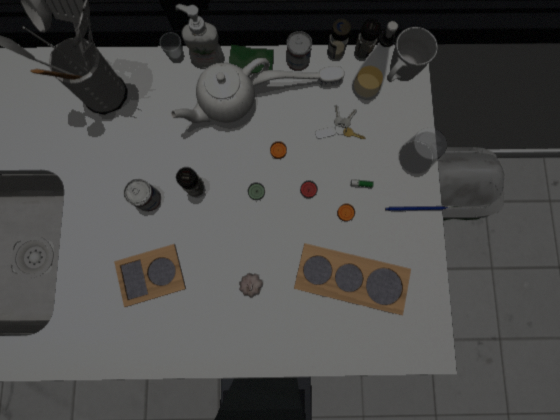

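View pics/scene0.png

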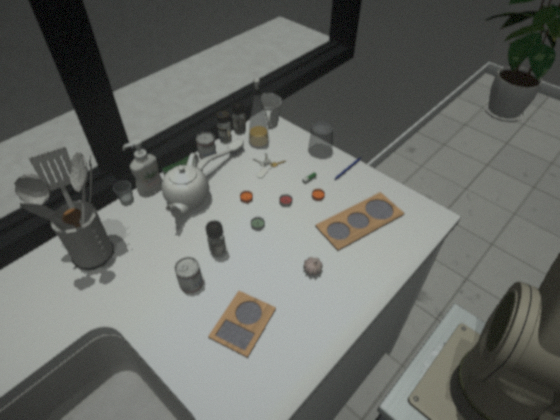

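The top view shows the stock row: tin (140,194), jar (190,181), green tealight (257,191), red tealight (309,189) and battery (362,184). The orange decoys are at (278,150) and (346,212), the short board at (150,275), the long board at (352,279), the garlic at (251,285) and the pen at (415,209).

```bash
cat > m.py <<'E'
from h import *
c=load('top0'); im=c['img']; hsv=cv2.cvtColor(im,cv2.COLOR_RGB2HSV)
for nm,(x0,y0,x1,y1) in dict(short=(110,240,192,308),long=(290,240,415,315)).items():
    m=np.zeros(im.shape[:2],np.uint8); m[y0:y1,x0:x1]=(hsv[y0:y1,x0:x1,1]>80)*255
    cs,h=cv2.findContours(m,cv2.RETR_CCOMP,cv2.CHAIN_APPROX_NONE)
    for k,q in enumerate(cs):
        if cv2.contourArea(q)<150: continue
        out=h[0][k][3]<0
        P=np.array([ray(c,*p[0],0.008)[:2] for p in q],np.float32)*1000
        print(nm,'outer' if out else 'hole',cv2.minAreaRect(P))
for nm,b,z in (('green',(245,180,270,202),.015),('red',(298,178,321,200),.015),('batt',(345,175,380,192),.008),('garlic',(235,270,268,300),.03)):
    x0,y0,x1,y1=b; s=im[y0:y1,x0:x1].astype(int); bg=np.median(s.reshape(-1,3),0) if nm!='x' else 0
    bg=s[0,0]; m=(abs(s-bg).max(2)>25).astype(np.uint8)
    q=max(cv2.findContours(m,cv2.RETR_EXTERNAL,cv2.CHAIN_APPROX_NONE)[0],key=cv2.contourArea)
    P=np.array([ray(c,p[0][0]+x0,p[0][1]+y0,z)[:2] for p in q],np.float32)*1000
    print(nm,cv2.minAreaRect(P))
a=cv2.resize(im[150:225,110:390],None,fx=2.85,fy=2.85,interpolation=2); a=cv2.convertScaleAbs(a,alpha=1.5)
s=load('scene0')['img'][200:305,160:330]; s=cv2.convertScaleAbs(cv2.resize(s,None,fx=3,fy=3),alpha=1.5)
o=np.zeros((a.shape[0]+s.shape[0],800,3),np.uint8); o[:a.shape[0],:a.shape[1]]=a[:,:800]; o[a.shape[0]:,:s.shape[1]]=s
cv2.imwrite('pics/crop1.png',o[:,:,::-1])
E
python3 m.py
```

```text
short outer ((476.4598388671875, 217.8172607421875), (98.60777282714844, 131.4169158935547), 15.774185180664062)
short hole ((467.38482666015625, 250.09759521484375), (79.28842163085938, 47.464752197265625), 15.43366813659668)
short hole ((483.67333984375, 192.58482360839844), (60.30760192871094, 61.34788513183594), 45.809871673583984)
long outer ((462.37432861328125, -215.7744140625), (234.86949157714844, 98.253662109375), 75.61307525634766)
long hole ((445.0943603515625, -282.17755126953125), (78.957763671875, 78.22982025146484), 43.011531829833984)
long hole ((464.47357177734375, -207.76409912109375), (62.22348403930664, 61.1475830078125), 43.44139099121094)
long hole ((481.85223388671875, -141.36587524414062), (62.989200592041016, 62.5154914855957), 43.74615478515625)
green ((655.4174194335938, -10.832586288452148), (41.63308334350586, 37.7850341796875), 43.943016052246094)
red ((658.4039916992188, -126.93983459472656), (37.67001724243164, 41.01167297363281), 88.65283966064453)
batt ((670.90869140625, -246.55821228027344), (51.776248931884766, 18.094669342041016), 84.71115112304688)
garlic ((451.8814697265625, 0.30081939697265625), (48.14070510864258, 48.32725143432617), 33.62990951538086)
```

View pics/crop1.png

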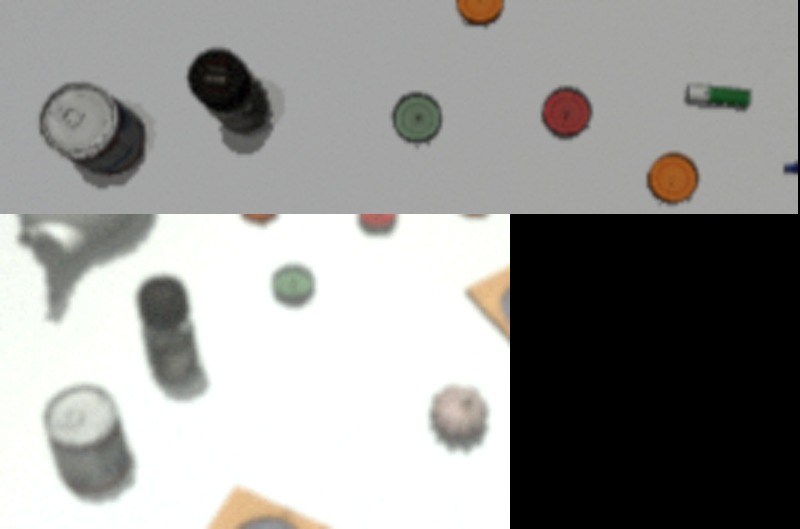

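Run:
```python
from h import *
c=load('top0');s=load('scene0')
f=lambda x,y:(110+x/2.85,150+y/2.85)
g=lambda x,y:(160+x/3,200+(y-214)/3)
print('tin',ray(c,*f(79,120),.072),ray(s,*g(82,415),.072))
print('jar',ray(c,*f(218,76),.105),ray(s,*g(163,300),.105))
print('gr',ray(c,*f(417,117),.015),ray(s,*g(294,283),.015))
print('teapot',ray(c,225,120,.05),ray(c,175,112,.08))
```

```text
tin [0.64278962 0.22887793 0.072     ] [0.63725487 0.23120968 0.072     ]
jar [0.66516222 0.12202077 0.105     ] [0.65517294 0.12896409 0.105     ]
gr [ 0.65520364 -0.01150744  0.015     ] [ 0.64871832 -0.00746284  0.015     ]
teapot [0.80770775 0.05467365 0.05      ] [0.81401554 0.15648308 0.08      ]
```

Call:
{"api": "play_rows", "payload": {
  "commands": [
    [3.7,3.44,0,0,0,0.0783,8.7],
    [3.7,3.44,0,0,0,0.0783,8.7],
    [3.7,3.44,0,0,0,0.0783,8.7],
    [3.7,3.44,0,0,0,0.0783,8.7],
    [3.7,3.44,0,0,0,0.0783,8.7],
    [3.7,3.44,0,0,0,0.0783,8.7],
    [3.7,3.44,0,0,0,0.0783,8.7],
    [3.7,3.44,0,0,0,0.0783,8.7],
    [3.7,3.44,0,0,0,0.0783,8.7],
    [3.7,3.44,0,0,0,0.0783,8.7],
    [3.7,3.44,0,0,0,0.0783,7],
    [3.7,3.44,0,0,0,0.0783,6],
    [3.7,3.44,0,0,0,0.0783,6],
    [3.7,3.44,0,0,0,0.0783,6],
    [0,0,-4,0,0,0,6],
    [0,0,-4,0,0,0,6],
    [0,0,0,0,0,0,6]
  ],
  "grip_force": 15
}}

```text
time: 2.22
ee_pos: [0.6564, -0.1274, 0.139]
eef_rot: [0.992, -0.124, -0.003, -0.0]
ft_force: [-0.1, -0.6, 0.9]
width: 0.0602
```

Run:
```python
from h import *
c=snap('wrist','w1.png'); T=c['camera_from_world']; s=r.read_state(); print(s['ee_pos'],s['eef_rot'],s['joint_positions'][6],-T[:3,:3].T@T[:3,3])
im=c['img']; hsv=cv2.cvtColor(im,cv2.COLOR_RGB2HSV)
m=(((hsv[...,0]<6)|(hsv[...,0]>170))&(hsv[...,1]>100)&(hsv[...,2]>40)).astype(np.uint8)
for q in cv2.findContours(m,0,1)[0]:
    if cv2.contourArea(q)>200: (x,y),R=cv2.minEnclosingCircle(q);print((x,y),R,cv2.contourArea(q),ray(c,x,y,.015))
```

```text
[ 0.65780487 -0.12747503  0.14186859] [ 9.92331420e-01 -1.23599265e-01 -1.24971102e-03 -1.13832760e-04] -0.30765196347783574 [ 0.67548172 -0.05332792  0.30038748]
(287.3177490234375, 197.62643432617188) 17.693443298339844 865.0 [ 0.65991104 -0.12553694  0.015     ]
```

View pics/w1.png

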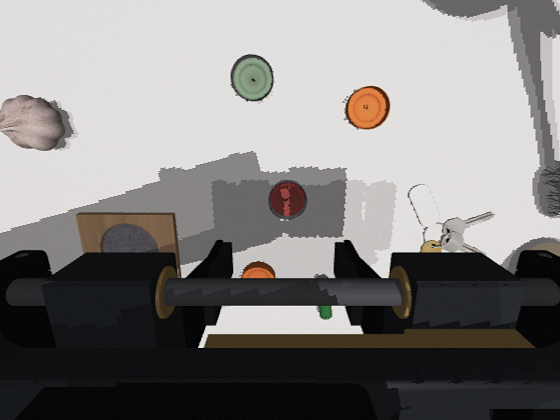

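Wrist view: red tealight at (287,198), at (0.660,-0.126). This agrees with the top view, so I'll grasp it.

Call:
{"api": "play_rows", "payload": {
  "commands": [
    [0.2,0.2,-5,0,0,0,6],
    [0,0,-4.5,0,0,0,6],
    [0,0,-2.5,0,0,0,6],
    [0,0,-1.6,0,0,0,6],
    [0,0,0,0,0,0,6],
    [0,0,0,0,0,0,3],
    [0,0,0,0,0,0,3],
    [0,0,0,0,0,0,3],
    [0,0,0,0,0,0,3],
    [0,0,0,0,0,0,3]
  ]
}}

```text
time: 3.52
ee_pos: [0.661, -0.1255, 0.0073]
eef_rot: [0.992, -0.124, 0.001, 0.0]
ft_force: [-0.8, -0.4, 5.4]
width: 0.0368
```

Call:
{"api": "play_rows", "payload": {
  "commands": [
    [0,0,2,0,0,0,3],
    [0,0,5,0,0,0,3],
    [-4.8,-2.05,0,0,0,0,3],
    [-4.9,-2.05,0,0,0,0,3],
    [-5,-2.05,0,0,0,0,3],
    [-5,-2.05,0,0,0,0,3],
    [0,0,0,0,0,0,3],
    [0,0,0,0,0,0,3]
  ]
}}

```text
time: 4.53
ee_pos: [0.4644, -0.2074, 0.0777]
eef_rot: [0.992, -0.124, 0.001, 0.0]
ft_force: [-0.7, -0.2, 0.9]
width: 0.0367
```

Run:
```python
from h import *
c=snap('wrist','w2.png'); s=r.read_state(); print(s['ee_pos'],s['width'],s['ft_force'])
im=c['img']; hsv=cv2.cvtColor(im,cv2.COLOR_RGB2HSV)
m=((hsv[...,0]>5)&(hsv[...,0]<30)&(hsv[...,1]>70)).astype(np.uint8)
for q in cv2.findContours(m,cv2.RETR_LIST,1)[0]:
    if cv2.contourArea(q)>1500: (x,y),R=cv2.minEnclosingCircle(q);print((x,y),R,cv2.contourArea(q),ray(c,x,y,.008))
```

```text
[ 0.46483414 -0.20689431  0.07748665] 0.03681980191088672 [-0.0791927   0.74054183 -0.5067373 ]
(322.0, 346.0) 165.00314331054688 5402.5 [ 0.46821018 -0.33840139  0.008     ]
(460.70001220703125, 177.25999450683594) 29.480886459350586 2242.5 [ 0.60678192 -0.20946677  0.008     ]
(284.0, 131.5) 42.2641487121582 5315.0 [ 0.48142844 -0.14181693  0.008     ]
(284.0, 164.45721435546875) 112.9761734008789 18095.0 [ 0.47538607 -0.16569258  0.008     ]
```

View pics/w2.png

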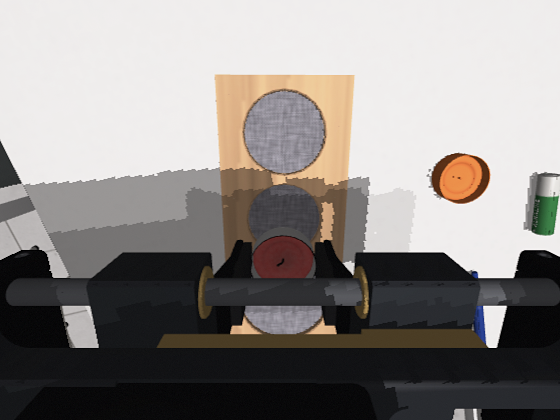

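Wrist view: the jar pocket at (284,131) matches the map and the red tealight is held upright over the middle pocket. I'll lower it and release.

Call:
{"api": "play_rows", "payload": {
  "commands": [
    [0,0,-4,0,0,0,3],
    [0,0,-1.7,0,0,0,3],
    [0,0,-0.9,0,0,0,3],
    [0,0,0,0,0,0,3],
    [0,0,0,0,0,0,4.6],
    [0,0,0,0,0,0,5],
    [0,0,0,0,0,0,5],
    [0,0,3,0,0,0,5],
    [0,0,5,0,0,0,5],
    [4.12,-0.8,2,0,0,0.0314,5],
    [4.12,-0.8,0,0,0,0.0314,5],
    [4.12,-0.8,0,0,0,0.0314,5],
    [4.12,-0.8,0,0,0,0.0314,5],
    [4.12,-0.8,0,0,0,0.0314,5],
    [0,0,0,0,0,0,4]
  ]
}}

```text
time: 6.45
ee_pos: [0.6712, -0.2469, 0.1093]
eef_rot: [0.999, -0.045, -0.0, -0.001]
ft_force: [-0.3, 1.1, -0.5]
width: 0.0459
```

Run:
```python
from h import *
c=snap('wrist','w3.png'); t=snap('top','t3.png'); s=r.read_state(); print(s['ee_pos'],s['eef_rot'],s['width'],s['ft_force'])
im=c['img']; hsv=cv2.cvtColor(im,cv2.COLOR_RGB2HSV)
m=((hsv[...,0]>50)&(hsv[...,0]<80)&(hsv[...,1]>100)).astype(np.uint8)
for q in cv2.findContours(m,0,1)[0]:
    if cv2.contourArea(q)>200:
        P=np.array([ray(c,*p[0],.01)[:2] for p in q],np.float32)*1000; print(cv2.minAreaRect(P))
hsv=cv2.cvtColor(t['img'],cv2.COLOR_RGB2HSV)
m=(((hsv[...,0]<6)|(hsv[...,0]>170))&(hsv[...,1]>100)&(hsv[...,2]>40)).astype(np.uint8)
for q in cv2.findContours(m,0,1)[0]:
    if cv2.contourArea(q)>60: (x,y),R=cv2.minEnclosingCircle(q);print((x,y),R,ray(t,x,y,.018))
```

```text
[ 0.66927921 -0.24708207  0.11007951] [ 9.98969441e-01 -4.53853975e-02 -3.65391481e-04 -2.97579932e-04] 0.042009132844144294 [-0.65893158 -0.05627041 -0.60134036]
((670.3858642578125, -256.5837097167969), (31.796993255615234, 12.800965309143066), 84.46326446533203)
(349.3349609375, 278.043701171875) 8.37582015991211 [ 0.46301595 -0.20776459  0.018     ]
```

View pics/w3.png

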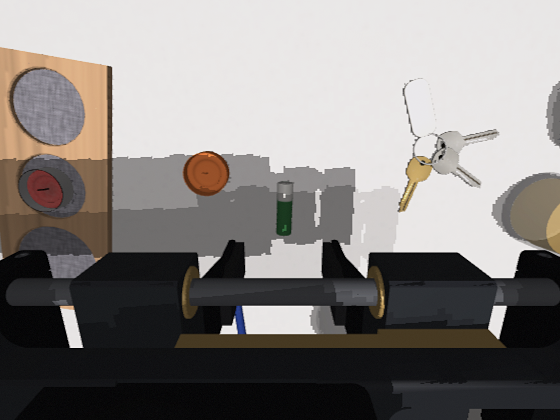

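Wrist view: the red tealight sits in the middle pocket at (46,188), and the battery is at (284,208), between the jaws. Next is the battery grasp.

Call:
{"api": "play_rows", "payload": {
  "commands": [
    [0.1,0,-5,0,0,0,4],
    [0,0,-3.5,0,0,0,4],
    [0,0,-1.5,0,0,0,4],
    [0,0,-0.6,0,0,0,4],
    [0,0,0,0,0,0,4],
    [0,0,0,0,0,0,1],
    [0,0,0,0,0,0,1],
    [0,0,0,0,0,0,1],
    [0,0,0,0,0,0,1],
    [0,0,0,0,0,0,1]
  ]
}}

```text
time: 7.8
ee_pos: [0.6708, -0.2475, 0.0049]
eef_rot: [0.999, -0.045, 0.0, 0.0]
ft_force: [0.1, -0.0, 2.9]
width: 0.016
```

Call:
{"api": "play_rows", "payload": {
  "commands": [
    [0,0,3,0,0,0,1],
    [0,0,5,0,0,0,1],
    [0,0,5,0,0,0,1],
    [-1.7,4.15,0,0,0,-0.1007,1],
    [-1.7,4.15,0,0,0,-0.1007,1],
    [-1.7,4.15,0,0,0,-0.1007,1],
    [-1.7,4.15,0,0,0,-0.1007,1],
    [-1.7,4.15,0,0,0,-0.1007,1],
    [-1.7,4.15,0,0,0,-0.1007,1],
    [-1.7,4.15,0,0,0,-0.1007,1],
    [-1.7,4.15,0,0,0,-0.1007,1],
    [-1.7,4.15,0,0,0,-0.1007,1],
    [-1.7,4.15,0,0,0,-0.1007,1],
    [-1.7,4.15,0,0,0,-0.1007,1],
    [-1.7,4.15,0,0,0,-0.1007,1],
    [0,0,-5,0,0,0,1],
    [0,0,0,0,0,0,1]
  ]
}}

```text
time: 9.93
ee_pos: [0.4642, 0.2495, 0.0819]
eef_rot: [0.797, -0.604, -0.001, 0.003]
ft_force: [-0.5, -0.2, 0.9]
width: 0.016
```

Run:
```python
from h import *
c=snap('wrist','w4.png'); s=r.read_state(); print(s['ee_pos'],s['eef_rot'],s['width'],s['ft_force'],s['joint_positions'])
```

```text
[0.46569611 0.24985327 0.08398564] [ 7.96401393e-01 -6.04766339e-01 -7.12257047e-04  1.41018011e-03] 0.01626172490186177 [ 0.52671127 -0.28010011  0.79258833] [-0.01187145  0.31970352 -0.65007556  1.84441308  0.22000808  1.05322162
 -2.04682177]
```

View pics/w4.png

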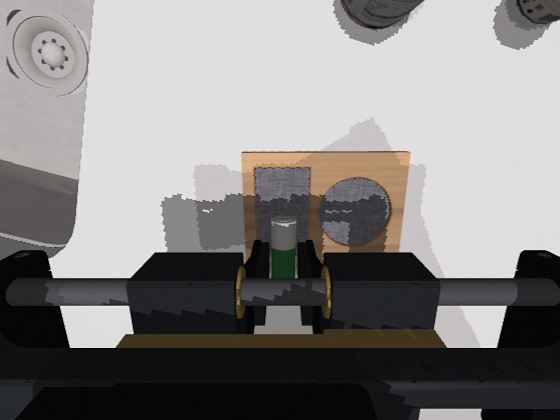

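Wrist view: the battery is lined up lengthwise over the oblong pocket at (282,210). I'll lower it and release.

Call:
{"api": "play_rows", "payload": {
  "commands": [
    [0.1,0.1,-4,0,0,0,1],
    [0,0,-2.5,0,0,0,1],
    [0,0,-0.9,0,0,0,1],
    [0,0,0,0,0,0,1],
    [0,0,0,0,0,0,1],
    [0,0,0,0,0,0,2.4],
    [0,0,0,0,0,0,2.4],
    [0,0,0,0,0,0,2.4],
    [0,0,3,0,0,0,2.4],
    [0,0,5,0,0,0,2.4],
    [0,0,5,0,0,0,2.4],
    [0,0,0,0,0,0,2.4]
  ]
}}

```text
time: 11.48
ee_pos: [0.4695, 0.2529, 0.1445]
eef_rot: [0.796, -0.605, 0.002, -0.003]
ft_force: [0.7, 0.6, 0.4]
width: 0.0242
```

Call:
{"api": "play_rows", "payload": {
  "commands": [
    [2.14,-0.29,0.63,0,0,0.131,4],
    [2.14,-0.29,0.63,0,0,0.131,8],
    [2.14,-0.29,0.63,0,0,0.131,8],
    [2.14,-0.29,0.63,0,0,0.131,8],
    [2.14,-0.29,0.63,0,0,0.131,8],
    [2.14,-0.29,0.63,0,0,0.131,8],
    [2.14,-0.29,0.63,0,0,0.131,8],
    [2.14,-0.29,0.63,0,0,0.131,8],
    [0,0,0,0,0,0,8],
    [0,0,0,0,0,0,8]
  ]
}}

```text
time: 12.72
ee_pos: [0.6377, 0.2288, 0.19]
eef_rot: [0.992, -0.126, -0.001, 0.0]
ft_force: [-0.8, 0.5, -0.3]
width: 0.0798
```

Run:
```python
from h import *
c=snap('wrist','w5.png'); t=snap('top','t5.png'); s=r.read_state(); print(s['ee_pos'],s['eef_rot'],s['width'],s['ft_force'],s['joint_positions'])
o=np.hstack([c['img'][:,:,:], cv2.convertScaleAbs(cv2.resize(t['img'][235:315,110:195],(240,226)),alpha=1.5).__array__().copy() if 0 else cv2.copyMakeBorder(cv2.convertScaleAbs(cv2.resize(t['img'][240:310,110:190],(240,210)),alpha=1.5),0,210,0,0,cv2.BORDER_CONSTANT)])
cv2.imwrite('pics/w5b.png',o[:,:,::-1])
```

```text
[0.63776499 0.2288312  0.19058433] [ 9.92081600e-01 -1.25594492e-01 -2.77476158e-04  2.14800673e-04] 0.0800805562394423 [ 1.13315907  1.09536006 -0.14235028] [ 0.08363767  0.57090413 -0.74315479  1.31563615  0.38023573  1.39796875
 -0.89528113]
```

View pics/w5b.png

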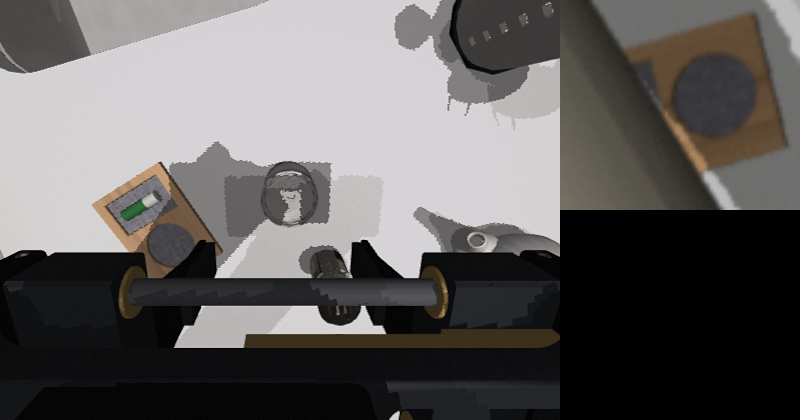

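Run:
```python
from h import *
c=load('w5')
for u,v in((290,199),(290,190)): print(ray(c,u,v,.072),ray(c,u,v,0))
print(ray(c,338,305,.105),ray(c,330,258,0))
for p in ([.64,.23,.072],[.64,.23,0],[.66,.125,.105],[.66,.125,0]): print(p,proj(c,np.array(p)))
```

```text
[0.64432225 0.23005489 0.072     ] [0.64120946 0.21126017 0.        ]
[0.646498  0.2386697 0.072    ] [0.64394605 0.22209559 0.        ]
[0.66436645 0.12647918 0.105     ] [0.67180398 0.12226882 0.        ]
[0.64, 0.23, 0.072] [285.66954511 200.14231113]
[0.64, 0.23, 0] [285.17845282 184.56085348]
[0.66, 0.125, 0.105] [333.80653241 307.30384983]
[0.66, 0.125, 0] [320.57525046 258.22669397]
```

Wrist view: the battery lies in the oblong pocket at (141,206), the tin top is at (290,199) → (0.643,0.230), and the jar cap is at (338,305) → (0.664,0.126). Now the tin.

Call:
{"api": "play_rows", "payload": {
  "commands": [
    [0.5,0.1,-4,0,0,0,8],
    [0,0,-5,0,0,0,8],
    [0,0,-4,0,0,0,8],
    [0,0,-2,0,0,0,8],
    [0,0,-1,0,0,0,8],
    [0,0,0,0,0,0,8],
    [0,0,0,0,0,0,4.5],
    [0,0,0,0,0,0,4.5],
    [0,0,0,0,0,0,4.5],
    [0,0,0,0,0,0,4.5],
    [0,0,0,0,0,0,4.5],
    [0,0,0,0,0,0,4.5],
    [0,0,3,0,0,0,4.5],
    [0,0,4,0,0,0,4.5],
    [0,0,5,0,0,0,4.5],
    [0,0,0,0,0,0,4.5]
  ],
  "grip_force": 30
}}

```text
time: 14.82
ee_pos: [0.6453, 0.2306, 0.1551]
eef_rot: [0.992, -0.125, 0.003, -0.002]
ft_force: [-0.1, -0.6, -2.8]
width: 0.057
```

Call:
{"api": "play_rows", "payload": {
  "commands": [
    [-1.52,-3.94,0,0,0,0,4.5],
    [-1.52,-3.94,0,0,0,0,4.5],
    [-1.52,-3.94,0,0,0,0,4.5],
    [-1.52,-3.94,0,0,0,0,4.5],
    [-1.52,-3.94,0,0,0,0,4.5],
    [-1.52,-3.94,0,0,0,0,4.5],
    [-1.52,-3.94,0,0,0,0,4.5],
    [-1.52,-3.94,0,0,0,0,4.5],
    [-1.52,-3.94,0,0,0,0,4.5],
    [-1.52,-3.94,0,0,0,0,4.5],
    [-1.52,-3.94,0,0,0,0,4.5],
    [-1.52,-3.94,0,0,0,0,4.5],
    [-1.52,-3.94,0,0,0,0,4.5],
    [0,0,-5,0,0,0,4.5],
    [0,0,-2,0,0,0,4.5],
    [0,0,0,0,0,0,4.5],
    [0,0,0,0,0,0,4.5]
  ]
}}

```text
time: 16.95
ee_pos: [0.4465, -0.2828, 0.0815]
eef_rot: [0.992, -0.125, 0.0, 0.0]
ft_force: [-0.2, -0.3, -2.2]
width: 0.0571
```

Run:
```python
from h import *
c=snap('wrist','w6.png'); s=r.read_state(); print(s['ee_pos'],s['eef_rot'],s['width'],s['ft_force'])
```

```text
[ 0.44671442 -0.28299366  0.08184428] [ 9.92134403e-01 -1.25175305e-01  6.21415107e-04  2.86942671e-04] 0.05678980938467819 [ 0.24395535 -0.13582805 -2.45420433]
```

View pics/w6.png

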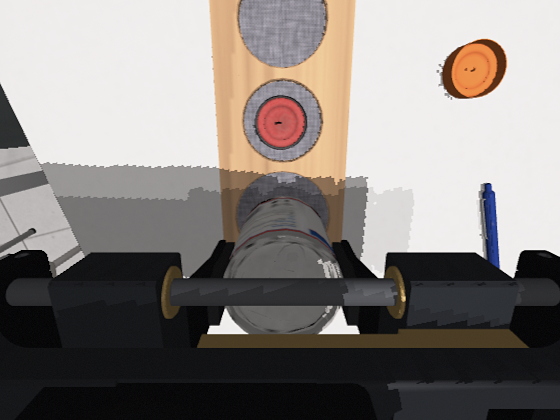

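Wrist view: the tin is above the tin pocket and the red tealight is centred in the middle pocket at (281,121). I'll lower the tin, checking force.

Call:
{"api": "play_rows", "payload": {
  "commands": [
    [-0.1,0,-3,0,0,0,4.5],
    [0,0,-1,0,0,0,4.5],
    [0,0,-0.5,0,0,0,4.5],
    [0,0,0,0,0,0,4.5],
    [0,0,0,0,0,0,4.5]
  ]
}}

```text
time: 17.62
ee_pos: [0.4457, -0.2831, 0.0368]
eef_rot: [0.992, -0.125, 0.001, 0.0]
ft_force: [-0.1, -0.0, -2.2]
width: 0.0569
```

Call:
{"api": "play_rows", "payload": {
  "commands": [
    [0,0,-0.2,0,0,0,4.5],
    [0,0,0,0,0,0,4.5],
    [0,0,0,0,0,0,6.5],
    [0,0,0,0,0,0,7.5],
    [0,0,0,0,0,0,7.5],
    [0,0,3,0,0,0,7.5],
    [0,0,5,0,0,0,7.5],
    [0,0,6,0,0,0,7.5],
    [1.98,3.71,0.2,0,0,0,7.5],
    [1.98,3.71,0.2,0,0,0,7.5],
    [1.98,3.71,0.2,0,0,0,7.5],
    [1.98,3.71,0.2,0,0,0,7],
    [1.98,3.71,0.2,0,0,0,7],
    [1.98,3.71,0.2,0,0,0,7],
    [1.98,3.71,0.2,0,0,0,7],
    [1.98,3.71,0.2,0,0,0,7],
    [1.98,3.71,0.2,0,0,0,7],
    [1.98,3.71,0.2,0,0,0,7],
    [1.98,3.71,0.2,0,0,0,7],
    [0,0,0,0,0,0,7]
  ]
}}

```text
time: 20.12
ee_pos: [0.6628, 0.1297, 0.1954]
eef_rot: [0.992, -0.123, -0.001, -0.001]
ft_force: [0.3, -0.6, -0.7]
width: 0.0699
```

Run:
```python
from h import *
c=snap('wrist','w7.png'); t=snap('top','t7.png'); s=r.read_state(); print(s['ee_pos'],s['eef_rot'],s['width'],s['ft_force'])
for p in ([.664,.125,.105],[.664,.125,0]): print(p,proj(c,np.array(p)))
o=np.hstack([c['img'], cv2.copyMakeBorder(cv2.convertScaleAbs(cv2.resize(t['img'][235:315,290:415],(240,154)),alpha=1.5),0,266,0,0,cv2.BORDER_CONSTANT)])
cv2.imwrite('pics/w7b.png',o[:,:,::-1])
```

```text
[0.66279907 0.12535801 0.19548389] [ 9.92163773e-01 -1.24943699e-01 -3.17990896e-04  1.36235889e-04] 0.0701924514568912 [-1.20785137e-04 -9.07721379e-01 -3.81802434e-01]
[0.664, 0.125, 0.105] [286.35585472 214.96816126]
[0.664, 0.125, 0] [285.46080998 188.8190018 ]
```

View pics/w7b.png

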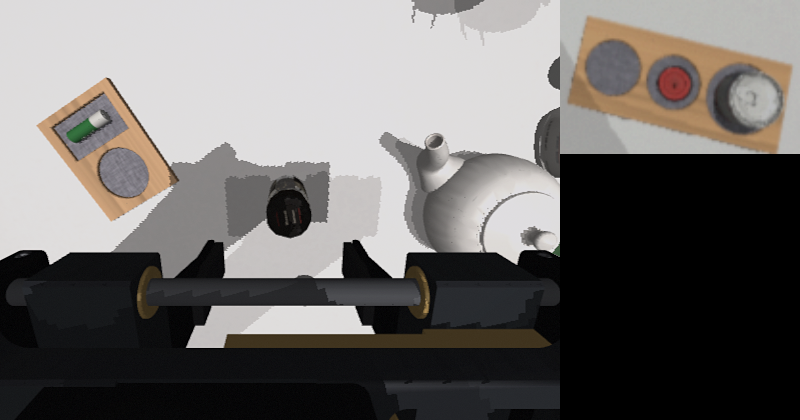

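Wrist view: the jar cap is at (289,214), the teapot edge is about 125 mm to its right, and the top-view crop shows the tin in its pocket. Now the jar.

Call:
{"api": "play_rows", "payload": {
  "commands": [
    [0.2,0,-5,0,0,0,7],
    [0,0,-5,0,0,0,7],
    [0,0,-3,0,0,0,7],
    [0,0,-1.5,0,0,0,7],
    [0,0,-0.5,0,0,0,7],
    [0,0,0,0,0,0,7],
    [0,0,0,0,0,0,3],
    [0,0,0,0,0,0,3],
    [0,0,0,0,0,0,3],
    [0,0,0,0,0,0,3],
    [0,0,0,0,0,0,3],
    [0,0,0,0,0,0,3]
  ],
  "grip_force": 25
}}

```text
time: 21.72
ee_pos: [0.6651, 0.1253, 0.0462]
eef_rot: [0.992, -0.125, 0.0, -0.0]
ft_force: [1.1, -0.3, 3.0]
width: 0.0401
```

Call:
{"api": "play_rows", "payload": {
  "commands": [
    [0,0,3,0,0,0,3],
    [0,0,5,0,0,0,3],
    [0,0,3,0,0,0,3],
    [-2.29,-3.34,0,0,0,0,3],
    [-2.29,-3.34,0,0,0,0,3],
    [-2.29,-3.34,0,0,0,0,3],
    [-2.29,-3.34,0,0,0,0,3],
    [-2.29,-3.34,0,0,0,0,3],
    [-2.29,-3.34,0,0,0,0,3],
    [-2.29,-3.34,0,0,0,0,3],
    [-2.29,-3.34,0,0,0,0,3],
    [0,0,0,0,0,0,3],
    [0,0,-5,0,0,0,3],
    [0,0,-3.5,0,0,0,3],
    [0,0,-1.5,0,0,0,3],
    [0,0,0,0,0,0,3],
    [0,0,0,0,0,0,3]
  ]
}}

```text
time: 23.85
ee_pos: [0.4829, -0.1418, 0.0573]
eef_rot: [0.992, -0.125, 0.001, 0.0]
ft_force: [0.0, 0.5, -1.3]
width: 0.0405
```

Call:
{"api": "play_rows", "payload": {
  "commands": [
    [-0.1,0,-0.5,0,0,0,3],
    [0,0,-0.2,0,0,0,3],
    [0,0,0,0,0,0,3],
    [0,0,0,0,0,0,3],
    [0,0,0,0,0,0,5],
    [0,0,0,0,0,0,6.5],
    [0,0,0,0,0,0,6.5],
    [0,0,3,0,0,0,6.5],
    [0,0,4,0,0,0,6.5],
    [0,0,5,0,0,0,6.5],
    [3.44,2.64,0,0,0,0,6],
    [3.44,2.64,0,0,0,0,6],
    [3.44,2.64,0,0,0,0,6],
    [3.44,2.64,0,0,0,0,6],
    [3.44,2.64,-3,0,0,0,6],
    [0,0,0,0,0,0,6]
  ],
  "grip_force": 15
}}

```text
time: 25.85
ee_pos: [0.6525, -0.0066, 0.1355]
eef_rot: [0.992, -0.123, -0.002, -0.001]
ft_force: [-0.8, -0.9, -0.2]
width: 0.0596
```

Run:
```python
from h import *
c=snap('wrist','w8.png'); t=snap('top','t8.png'); s=r.read_state(); print(s['ee_pos'],s['eef_rot'],s['width'],s['ft_force'])
im=c['img']; hsv=cv2.cvtColor(im,cv2.COLOR_RGB2HSV)
m=((hsv[...,0]>35)&(hsv[...,0]<90)&(hsv[...,1]>50)&(hsv[...,2]>30)).astype(np.uint8)
for q in cv2.findContours(m,0,1)[0]:
    if cv2.contourArea(q)>200: (x,y),R=cv2.minEnclosingCircle(q);print((x,y),R,ray(c,x,y,.015))
o=np.hstack([im, cv2.copyMakeBorder(cv2.convertScaleAbs(cv2.resize(t['img'][235:315,290:415],(240,154)),alpha=1.5),0,266,0,0,cv2.BORDER_CONSTANT)])
cv2.imwrite('pics/w8b.png',o[:,:,::-1])
```

```text
[ 0.65250754 -0.0096369   0.13842582] [ 9.92168686e-01 -1.24903810e-01 -5.69616460e-04 -1.10432823e-04] 0.060395821958984026 [-0.18168966 -0.69208072  0.71616906]
```

View pics/w8b.png

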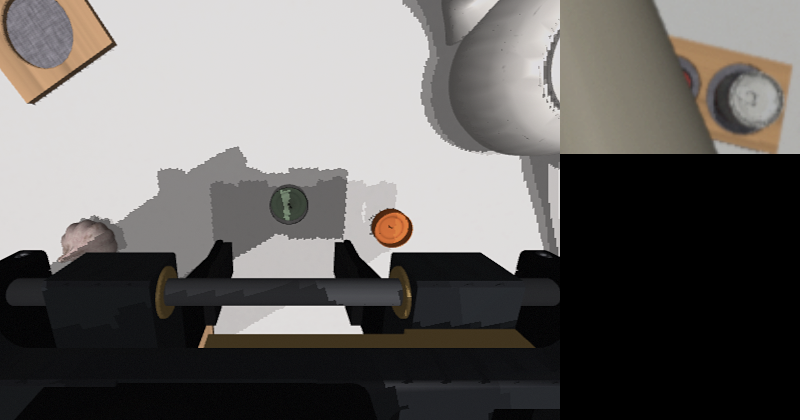

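Run:
```python
from h import *
c=load('w8'); print(ray(c,289,205,.014),ray(c,391,228,.014))
```

```text
[ 0.65614897 -0.0115396   0.014     ] [ 0.74953384 -0.05981078  0.014     ]
```

Wrist view: green tealight at (289,205) → (0.656,-0.0115), with the orange decoy 95 mm away and clear. Now the grasp.

Call:
{"api": "play_rows", "payload": {
  "commands": [
    [0.35,-0.2,-5,0,0,0,6],
    [0,0,-4.5,0,0,0,6],
    [0,0,-2.5,0,0,0,6],
    [0,0,-1.2,0,0,0,6],
    [0,0,0,0,0,0,6],
    [0,0,0,0,0,0,3],
    [0,0,0,0,0,0,3],
    [0,0,0,0,0,0,3],
    [0,0,0,0,0,0,3],
    [0,0,0,0,0,0,3]
  ]
}}

```text
time: 27.2
ee_pos: [0.6566, -0.0119, 0.0075]
eef_rot: [0.992, -0.125, 0.0, 0.0]
ft_force: [-0.9, -0.7, 4.5]
width: 0.036
```

Call:
{"api": "play_rows", "payload": {
  "commands": [
    [0,0,3,0,0,0,3],
    [0,0,5,0,0,0,3],
    [-2.88,3.4,0,0,0,0.0873,3],
    [-2.88,3.4,0,0,0,0.0873,3],
    [-2.88,3.4,0,0,0,0.0873,3],
    [-2.88,3.4,0,0,0,0.0873,3],
    [-2.88,3.4,0,0,0,0.0873,3],
    [-2.88,3.4,0,0,0,0.0873,3],
    [0,0,-3,0,0,0,3],
    [0,0,0,0,0,0,3],
    [0,0,0,0,0,0,3]
  ]
}}

```text
time: 28.58
ee_pos: [0.4839, 0.1919, 0.0576]
eef_rot: [0.991, 0.135, 0.0, -0.0]
ft_force: [0.8, -0.1, -0.4]
width: 0.0357
```

Lower, release, rise, then move back out of the cameras' view.

Call:
{"api": "play_rows", "payload": {
  "commands": [
    [0,0,-3,0,0,0,3],
    [0,0,-1.2,0,0,0,3],
    [0,0,-0.4,0,0,0,3],
    [0,0,0,0,0,0,3],
    [0,0,0,0,0,0,3],
    [0,0,0,0,0,0,4.6],
    [0,0,0,0,0,0,5],
    [0,0,0,0,0,0,5],
    [0,0,3,0,0,0,5],
    [0,0,5,0,0,0,5],
    [0,0,6,0,0,0,5],
    [2.5,-2,3,0,0,0,5],
    [3,-3,2,0,0,0,5],
    [3,-4,0,0,0,0,5],
    [3,-4,0,0,0,0,5],
    [3,-4,0,0,0,0,5],
    [0,0,0,0,0,0,5]
  ]
}}

```text
time: 30.7
ee_pos: [0.6299, 0.0173, 0.1998]
eef_rot: [0.991, 0.133, -0.0, 0.0]
ft_force: [-0.5, 0.8, 0.1]
width: 0.0502
```

Run:
```python
from h import *
t=snap('top','t9.png'); s=snap('scene','s9.png'); 
e=lambda c,b:cv2.convertScaleAbs(cv2.resize(c['img'][b[1]:b[3],b[0]:b[2]],(400,300),interpolation=2),alpha=1.4)
o=np.vstack([np.hstack([e(t,(100,235,200,310)),e(t,(290,225,420,323))]),np.hstack([e(s,(190,280,290,355)),e(s,(290,150,430,255))])])
cv2.imwrite('pics/f9.png',o[:,:,::-1]); st=r.read_state(); print(st['ee_pos'],st['width'])
np.set_printoptions(precision=4,suppress=True)
hsv=cv2.cvtColor(t['img'],cv2.COLOR_RGB2HSV); H,S,V=hsv[...,0],hsv[...,1],hsv[...,2]
for n,m in (('red',((H<6)|(H>170))&(S>100)&(V>40)),('green',(H>35)&(H<90)&(S>40)&(V>40))):
    for q in cv2.findContours(m.astype(np.uint8),0,1)[0]:
        if cv2.contourArea(q)>40: (x,y),R=cv2.minEnclosingCircle(q);print(n,(x,y),R,ray(t,x,y,.018))
```

```text
[0.62824839 0.02236397 0.20064181] 0.049895616377938275
red (348.9651184082031, 278.2209167480469) 8.763317108154297 [ 0.4627 -0.207   0.018 ]
green (132.5, 281.9375) 8.078088760375977 [0.4618 0.2491 0.018 ]
green (159.80435180664062, 271.1956481933594) 8.329614639282227 [0.4833 0.1927 0.018 ]
green (256.5, 57.5) 18.506855010986328 [ 0.977 -0.013  0.018]
```

View pics/f9.png

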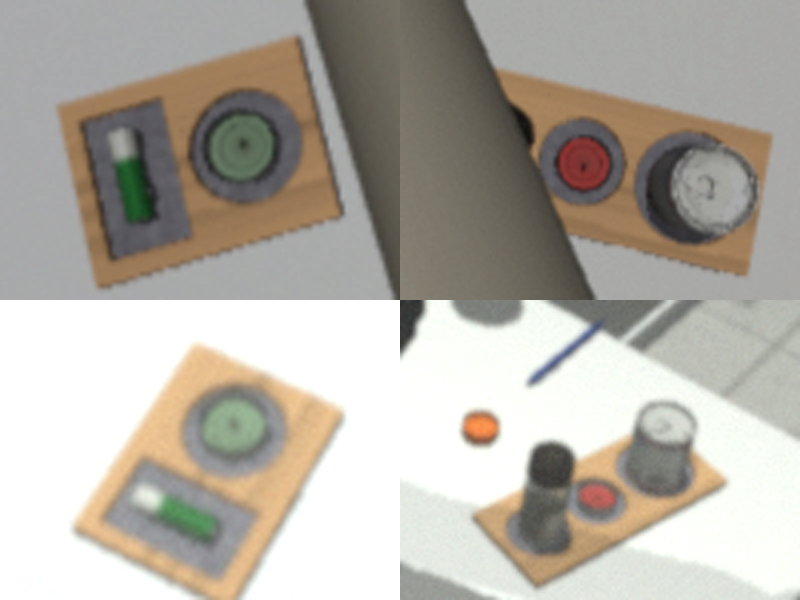

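The final views show all five items in their pockets: tin top at (713,190) and jar cap at (551,460) in the crop. One quick number check for the tin and jar, then I hand in.

Run:
```python
from h import *
t=load('t9');s=load('s9'); np.set_printoptions(precision=4,suppress=True)
a=np.radians(-14.5);R=np.array([[np.cos(a),-np.sin(a)],[np.sin(a),np.cos(a)]]);o=np.array([.4624,-.2157])
S=lambda x,y:(290+(x-400)/2.857,150+(y-300)/2.857)
for n,p in(('tin top',ray(t,290+313/3.077,225+190/3.06,.075)),('tin sc',ray(s,*S(665,426),.075)),('jar sc',ray(s,*S(551,460),.108))): print(n,R.T@(p[:2]-o))
print(r.close_job())
```

```text
tin top [-0.002  -0.0674]
tin sc [-0.0081 -0.0604]
jar sc [-0.0074  0.0796]
the job is handed in; nothing more can be done
None
```

I filled both kits and handed the job in at about 31 s of the 120 s allowed; the hand-in reported no verdict.

- **Camping kit:** the long board holds the tin, the red tealight in the middle pocket and the spice jar. The tin and jar look upright in the final pictures.
- **Power-cut kit:** the short board holds the green tealight and the battery, which lies lengthwise in the oblong pocket.

**Last checks:**
- **Tealights:** from the top camera, both are within about 2 mm of their pocket centres.
- **Battery:** it is well inside its pocket, about 5 mm off at most.
- **Tin:** the two views disagree. The top view puts it about 2–3 mm off centre and the scene view about 8–9 mm in each axis. Both are within the 13 mm limit, and the scene view also read 5–10 mm off the top view before any moves.
- **Jar:** only the scene view saw it, because the arm hid it from above. It read about 7 mm off in x and 3 mm in y; the gripper let it go within about 1 mm of the pocket centre.

I never worked near the garlic, the pen or the orange tealights. The pen and one orange tealight were in place in the final pictures. I did not measure the garlic again at the end.

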